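# Square a plaque into the engraving jig, clamp and start

## Robot

A 6-joint arm with a two-finger parallel gripper is mounted at the origin on the work surface. World frame = base frame: x ahead of the robot, y to its left, z up, the work surface at z = 0. Lengths are in m, angles in rad, forces in N, time in s.
With the tool pointing down it reaches from about 0.375 to 0.825 m from the base axis. Payload 5.5 kg.
Tool frame: the origin (TCP) lies on the centre line of the jaws, within the pads' length; the fingertips stand 25 mm ahead of it and the grasp point (between the pads) lies 6 mm ahead of it (env.tcp_to_tips is the distance from the TCP to the fingertips, in m); z points along the fingers, y is the line along which they close (so a half turn about z gives the same grasp; the last joint's range is limited). The gripper opens to 85 mm and grips with 20 to 120 N. Pads are 22 mm wide; open, the fingers measure 114 mm over their backs; the gripper's body (76 mm by 85 mm) begins 54 mm behind the grasp point. The pads swing forward as they close: fully open they stand 13 mm farther back than shut.
Start: joints at [1.174, 0.314, -0.047, 1.21, 0, 1.571], TCP at [0.232, 0.553, 0.218] pointing down, gripper open.
Joint ranges: [-2.67, 2.67], [-0.69, 1.73], [-1.03, 1.25], [-2.08, 2.16], [-1.42, 1.45], [-3.14, 3.14]. Speed limits (rad/s): [2.39, 2.39, 3.01, 3.14, 3.14, 3.14].

## Interface

Orientations are given as [roll, pitch, yaw] about the fixed x, y, z axes, in that order (R = Rz(yaw) Ry(pitch) Rx(roll)).
In Python, from plant import env, cams, models, readout gives the robot as it stands. Calls block until the motion is done:
- env.move_ptp(position, orientation): joint-space move of the TCP to a pose.
- env.move_straight(position, ori=None, max_speed=0.15, stop_force=None): straight line of the TCP; ori=None keeps the orientation; max_speed is the mean speed in m/s. With stop_force (N) it stops when the force on the tool has changed by that much, and returns True; else False.
- env.goto_joints(angles): joint-space move.
- env.release() and env.grab(grip_force=None): open the fingers fully, or close them until they stop; grip_force is the grip in N (None keeps the last).
- env.sleep(seconds).
- env.ik(position, orientation): joint angles nearest the present ones, or None.
- cams.camera(name): name is "side" or "top" or "wrist"; returns the picture (480x640x3 uint8, red, green, blue); there is no depth.
- cams.camera_model(name): a dict with "fx", "fy", "cx", "cy" (pixels), "dist_coeffs" ([k1, k2, p1, p2, k3] as OpenCV has them; the pictures are not rectified), "eye" and "orientation" of the camera in the world. Camera axes: x right, y down, z forward; pixel columns grow to the right and rows downward; lengths in m; the calibration is good to about 2 mm. A picture is of the moment at which its call begins: read the wrist's pose just before it. camera_model takes no time and is no camera call; for the wrist camera it gives the pose at the moment of the call.
A pose or a line that the arm cannot do raises env.PlanningError and nothing moves.
- env.finish_job(): hands the job in; it is judged then, once.
Trained networks look in the newest picture that a camera, given by its name, has taken for a name from the list of things; names that differ only in an ending like _2 or _b are one class to them, and where a whole thing is asked for, a point or a joint stands for the part that bears it (a point fixed in the world has none). Each returns a list of dicts, best first, with "conf" (0 to 1); they miss things now and then, are a little off and sometimes report something else, mostly with a low value. They report only what shows in the picture. A call takes as long as a camera call. They do not tell look-alikes from the thing itself.
- models.silhouettes(camera, query): "pixels" (480x640 bool, what is visible of it).
- models.place_of(camera, query): "centre" ([x, y, z] in m, in world coordinates, good to about 4 mm: a listed point, or the origin of a listed thing).
Readings, each from a call of its own:
- readout.read_time_s(): time.
- readout.read_joint_pos(): joint angles.
- readout.read_qvel(): joint speeds.
- readout.read_joint_efforts(): joint torques, N m.
- readout.read_tcp_pos(): TCP position.
- readout.read_tool_rot(): TCP orientation.
- readout.read_ft_force(): force on the tool from outside, world axes, zero at the start.
- readout.read_torque(): the same for the moment, N m.
- readout.read_width(): finger opening in m.
- readout.read_grasp_force(): force on a finger pad.
Only numpy, scipy, OpenCV 4.12 (cv2) and the standard library are available. Lean on these libraries where they do the work, as an engineer would, in place of code of your own. Each camera call takes 0.05 s, during which the arm holds its last target. There are 200 camera calls.

## Task

Lay the wooden plaque, brass face up, on the engraving jig and push it fully home into the corner of the fence: one long side flush along the long fence and one end flush against the short fence. Let go of it, then on the console press the yellow button (clamp) fully down and release it, and after that do the same with the green button (start). Do not press the red button, do not press any button before the plaque is home, press one at a time, and leave the jar, the hammer and the steel block where they are.

Things in the scene. Friction and masses are not known exactly. Their poses are not given: they have to be found in the camera images.
- plaque: Loose wooden plaque, a dark brown slab 62 (x) by 130 (y) by 20 mm high, about 0.2 kg, with a 44 x 106 mm brass plate 1 mm thick on its upper face. Origin: centre of its underside; y along its length, z up. It starts flat on the bench, brass up. Either end may go to the short fence
- plaque_top (a point): Centre of the plaque's brass face, 21 mm above the plaque's origin
- jig: Fixed engraving jig: dark steel plate 160 (x) by 240 (y) by 12 mm thick on the bench, with an L of two bright aluminium fences on it, each 20 mm wide, 14 mm high above the plate. Origin: centre of the plate's underside. The long fence runs along the whole +x edge (far from the robot), the short one along the +y (left) edge for plate x from -40 to 60 mm; open to -x and -y
- corner (a point): Inner corner of the L fence on the plate's top face, at (60, 100, 12) mm in the jig's frame; axes as the jig's. The long fence's face is this frame's x = 0 plane, the short one's its y = 0 plane; the plate lies at negative x and y. With the plaque home its origin is at (-31, -65, 0) mm here, its length along y
- console: Fixed grey console box 210 (x) by 85 (y) by 30 mm high, to the left of the jig, carrying three round push buttons in a row along its x, 65 mm apart, in any order. Origin: centre of its underside
- yellow_top (a point): Centre of the top of the yellow push button (round, 38 mm across, in a black housing on the console), its z is up; the button goes straight down 6 mm against a spring, 5 N when fully down
- green_top (a point): Centre of the top of the green push button (round, 38 mm across, in a black housing on the console), its z is up; the button goes straight down 6 mm against a spring, 5 N when fully down
- red_top (a point): Centre of the top of the red push button (round, 38 mm across, in a black housing on the console), its z is up; the button goes straight down 6 mm against a spring, 5 N when fully down
- yellow (a joint): Travel of the yellow button in m: 0 up, 0.006 fully down; it counts as pressed beyond 0.004
- green (a joint): Travel of the green button in m: 0 up, 0.006 fully down; it counts as pressed beyond 0.004
- red (a joint): Travel of the red button in m: 0 up, 0.006 fully down; it counts as pressed beyond 0.004
- jar: Amber glass jar with brass lid, 60 mm across, 60 mm high, standing on the bench; origin at the centre of its underside. Leave alone
- hammer: Hammer 220 mm long lying beyond the jig, handle along its -x; leave alone
- bench_block: Bright steel block 60 x 60 x 20 mm on the bench; origin at the centre of its underside. Leave alone
Mind the look-alikes: they are no part of the job. Several things look just like the plaque: the one meant starts farthest from the robot's base.

How it is judged:
On the way, in this order (a step that is already met when the one before it is completed fails the run):
1. the plaque is home in the fence corner, flush on both fences, and let go (x of plaque in the frame of corner between -0.033 and -0.0295 m and y of plaque in the frame of corner between -0.067 and -0.0635 m and z of plaque in the frame of corner between -0.003 and 0.003 m and angle between the y axis of plaque and the y axis of corner, either way round below 0.02 rad and height (world z) of plaque_top above 0.028 m and contact force between the fingers and plaque below 0.3 N), for 0.2 s.
2. the yellow button is pressed, the green one up (value of joint yellow above 0.004 m and value of joint green below 0.002 m), for 0.05 s.
3. the yellow button is released again (value of joint each of yellow, green below 0.002 m), for 0.05 s.
4. the green button is pressed, the yellow one up (value of joint green above 0.004 m and value of joint yellow below 0.002 m), for 0.05 s.
At the end, for the whole second after the job is handed in: The plaque lies flat on the jig, brass up, at rest and let go, its long side and its end each within 2 mm of their fences and square to them within 0.02 rad; all buttons are up (under 2 mm); jar, hammer and steel block are within 30 mm of their starts (all of step 1 and all of step 3 and linear speed of plaque below 0.01 m/s and value of joint red below 0.002 m); the robot touches nothing.
It fails at once if the red button is pressed (value of joint red above 0.003 m).
It fails at once if a button is pressed while the plaque is not home (value of joint any of yellow, green above 0.003 m and not (x of plaque in the frame of corner between -0.033 and -0.0295 m and y of plaque in the frame of corner between -0.067 and -0.0635 m and z of plaque in the frame of corner between -0.003 and 0.003 m and angle between the y axis of plaque and the y axis of corner, either way round below 0.02 rad and height (world z) of plaque_top above 0.028 m)).
It fails at once if yellow and green are pressed together (value of joint each of yellow, green above 0.003 m).
It fails at once if the jar, the hammer or the steel block is moved by more than 30 mm (distance of any of jar, hammer, bench_block from where it was at the start of the episode above 0.03 m).
It also fails if it takes over 59 s, if anything falls off the work surface, if the arm or the gripper's body presses on something with over 40 N, if the wrist force passes 120 N, or if a joint passes its speed limit or range.

## Working session

There is one attempt and no reset: what is moved stays moved. The work goes in short steps, each a Python script; the robot and the scene stay as the last script left them, time stands still between calls to the robot, and variables do not carry over. Pictures are saved under pics/ and viewed, at most 10 in all, crops included, and the job is handed in when it is done.

```bash
ls; mkdir -p pics
python3 - <<'E'
from plant import env,cams,models,readout
import cv2,numpy as np
for c in ("top","side"):
    im=cams.camera(c); cv2.imwrite(f"pics/{c}0.png",im[:,:,::-1])
    m=cams.camera_model(c); print(c,{k:np.round(v,4).tolist() for k,v in m.items()})
    for q in ("plaque","plaque_top","jig","corner","console","yellow_top","green_top","red_top","jar","bench_block","hammer"):
        print(q,[(np.round(d["centre"],3).tolist(),round(d["conf"],2)) for d in models.place_of(c,q)])
print(readout.read_time_s())
E
```

```text
pics
top {'fx': 473.9694, 'fy': 473.9694, 'cx': 321.3016, 'cy': 239.4567, 'dist_coeffs': [-0.0054, 0.0, 0.0, 0.0, 0.0], 'eye': [0.23, -0.0252, 1.2889], 'orientation': [-2.9226, 0.0048, -1.5774]}
plaque [([0.394, -0.059, 0.003], 0.74), ([0.222, -0.437, -0.0], 0.67), ([0.498, -0.295, 0.001], 0.62), ([0.327, -0.262, -0.002], 0.58), ([0.809, -0.022, -0.0], 0.15)]
plaque_top [([0.496, -0.293, 0.02], 0.93), ([0.326, -0.26, 0.024], 0.91), ([0.223, -0.436, 0.025], 0.89), ([0.391, -0.062, 0.021], 0.88)]
jig [([0.582, 0.018, -0.001], 0.97), ([0.582, 0.326, 0.058], 0.66)]
corner [([0.635, 0.118, 0.01], 0.8)]
console [([0.512, 0.327, 0.004], 0.86)]
yellow_top [([0.515, 0.328, 0.054], 0.62)]
green_top [([0.584, 0.327, 0.058], 0.47)]
red_top [([0.458, 0.323, 0.058], 0.66)]
jar [([0.725, -0.31, 0.0], 0.63)]
bench_block [([0.752, 0.31, 0.001], 0.61)]
hammer [([0.811, -0.02, 0.001], 0.84)]
side {'fx': 571.8499, 'fy': 571.8499, 'cx': 317.9466, 'cy': 246.32, 'dist_coeffs': [-0.0686, 0.0, 0.0, 0.0, 0.0], 'eye': [0.27, 1.032, 1.0273], 'orientation': [-2.3068, -0.0068, -2.9074]}
plaque [([0.388, -0.061, -0.006], 0.9), ([0.331, -0.259, 0.003], 0.65)]
plaque_top [([0.328, -0.259, 0.019], 0.9), ([0.388, -0.058, 0.025], 0.7), ([0.498, -0.3, 0.017], 0.56)]
jig [([0.581, 0.02, -0.0], 0.87)]
corner [([0.638, 0.117, 0.012], 0.65), ([0.747, 0.309, 0.002], 0.2)]
console [([0.516, 0.331, -0.002], 0.81), ([0.501, -0.296, 0.018], 0.51)]
yellow_top [([0.514, 0.328, 0.047], 0.79)]
green_top [([0.582, 0.325, 0.048], 0.76), ([0.638, 0.12, 0.013], 0.45)]
red_top [([0.449, 0.325, 0.051], 0.67), ([0.581, 0.016, -0.002], 0.62)]
jar [([0.725, -0.313, 0.0], 0.76)]
bench_block [([0.747, 0.31, 0.004], 0.74)]
hammer [([0.809, -0.02, -0.002], 0.84), ([0.582, 0.017, 0.001], 0.58)]
1.2
```

View pics/top0.png

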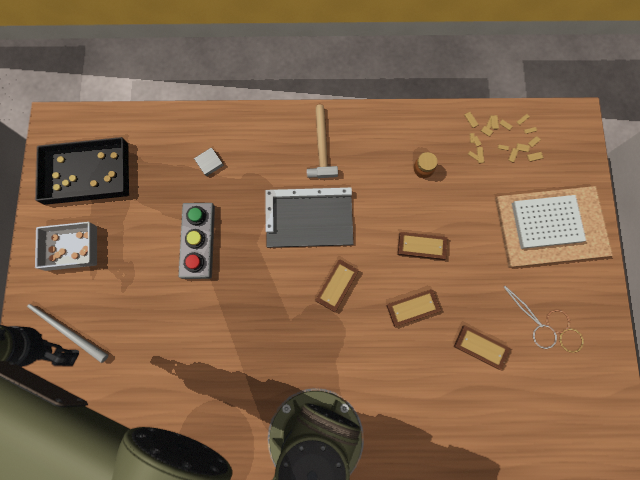

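View pics/side0.png

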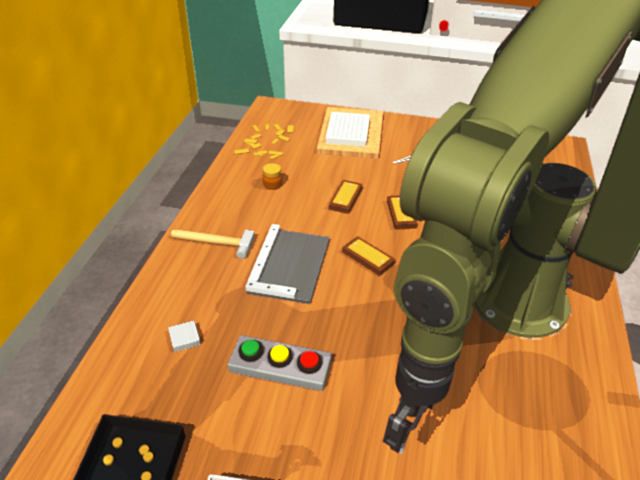

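Candidates for the plaque in the top picture are (339,286), (414,308), (482,347) and (423,246). They lie about 0.40, 0.42, 0.49 and 0.58 m from the base. I choose (423,246), at about (0.498, -0.295), because it is the farthest. The amber jar, hammer and trays are clearly different. The buttons in the top picture are green (195,215), yellow (194,239) and red (193,262). Next I'll take wrist views from two places over the plaque and over the jig.

```bash
cat > h.py <<'E'
from plant import env,cams,models,readout
import cv2,numpy as np
from scipy.spatial.transform import Rotation as R
DOWN=lambda yaw:[np.pi,0,yaw]
def ray(m,px):
    K=np.array([[m["fx"],0,m["cx"]],[0,m["fy"],m["cy"]],[0,0,1]])
    u=cv2.undistortPoints(np.array(px,float).reshape(-1,1,2),K,np.array(m["dist_coeffs"]))[:,0]
    d=np.c_[u,np.ones(len(u))]@R.from_euler("xyz",m["orientation"]).as_matrix().T
    return np.array(m["eye"]),d
def on_z(m,px,z):
    e,d=ray(m,px); return e+d*((z-e[2])/d[:,2])[:,None]
def tri(obs): # [(m,px)] -> least squares point
    A=np.zeros((3,3));b=np.zeros(3)
    for m,p in obs:
        e,d=ray(m,p); d=d[0]/np.linalg.norm(d); P=np.eye(3)-np.outer(d,d); A+=P;b+=P@e
    return np.linalg.solve(A,b)
def snap(name):
    m=cams.camera_model("wrist"); im=cams.camera("wrist"); cv2.imwrite(f"pics/{name}.png",im[:,:,::-1]); return m,im
def sils(q,cmin=.3): return [d for d in models.silhouettes("wrist",q) if d["conf"]>cmin]
def places(q): return [(np.round(d["centre"],4).tolist(),round(d["conf"],2)) for d in models.place_of("wrist",q)]
def rect(mask,m,z): # outline projected on plane z -> centre, size, yaw of long side
    c=max(cv2.findContours(mask.astype(np.uint8),0,cv2.CHAIN_APPROX_NONE)[0],key=cv2.contourArea)
    p=on_z(m,c[:,0,:],z)[:,:2]; (x,y),(w,h),a=cv2.minAreaRect((p*1000).astype(np.float32))
    if h>w: a+=90;w,h=h,w
    a=(a+0)%180
    return np.round([x,y,w,h,a],1)
E
python3 - <<'E'
from h import *
print(readout.read_tool_rot(),env.tcp_to_tips)
def T(): print("t",readout.read_time_s())
for i,(x,y) in enumerate([(.44,-.26),(.44,-.33)]):
    env.move_ptp([x,y,.27],DOWN(0)); env.sleep(.3); m,im=snap(f"wp{i}"); print(np.round(m["eye"],3),np.round(m["orientation"],3))
    print("place",places("plaque"),places("plaque_top"))
    for d in sils("plaque"):
        ys,xs=np.nonzero(d["pixels"]); print(round(d["conf"],2),xs.mean(),ys.mean(),d["pixels"].sum(),rect(d["pixels"],m,.02))
    T()
for i,(x,y) in enumerate([(.55,.0),(.55,.06)]):
    env.move_ptp([x,y,.30],DOWN(0)); env.sleep(.3); m,im=snap(f"wj{i}"); print(np.round(m["eye"],3))
    print(places("jig"),places("corner"),[places(q) for q in("yellow_top","green_top")])
    for d in sils("jig"): print(round(d["conf"],2),d["pixels"].sum(),rect(d["pixels"],m,.012))
    T()
E
```

```text
[3.14156063e+00 7.53431086e-06 2.74480917e+00] 0.025
[ 0.522 -0.259  0.426] [ 2.813 -0.    -1.57 ]
place [([0.3297, -0.2635, -0.0016], 0.94), ([0.3884, -0.0594, 0.0008], 0.61), ([0.4966, -0.2953, -0.0023], 0.58)] [([0.4967, -0.3003, 0.0225], 0.95), ([0.3911, -0.0577, 0.0197], 0.57)]
0.97 356.924443921384 127.43627162527952 8497 [ 496.4 -295.   130.5   62.3   83. ]
0.97 323.8991284699806 279.14719173660427 6196 [ 330.7 -261.1  130.    68.4  108.6]
0.72 138.2830993669144 226.74428846683182 7266 [390.8 -62.3 136.5  65.1 149.4]
0.56 452.450641025641 349.5083333333333 1560 [ 247.5 -378.2   82.3   36.5    6.1]
t 4.65
[ 0.522 -0.329  0.426] [ 2.814 -0.    -1.57 ]
place [([0.3285, -0.2622, 0.0006], 0.83), ([0.2271, -0.4391, 0.0007], 0.77), ([0.4963, -0.2957, 0.0001], 0.68), ([0.3888, -0.0599, 0.0034], 0.58)] [([0.3923, -0.0579, 0.0199], 0.9), ([0.331, -0.2665, 0.0189], 0.61), ([0.2235, -0.4332, 0.0226], 0.58), ([0.4962, -0.2994, 0.0181], 0.55)]
0.94 263.3021256642701 279.3755861206627 6398 [ 330.9 -262.9  132.8   68.7  108.3]
0.72 398.8351599194811 354.51442630284055 4471 [ 228.7 -435.1  137.1   71.    62.7]
0.7 73.56246044804455 226.49639286166308 7901 [390.7 -63.5 138.4  68.9 149.9]
0.62 286.8278793525096 127.26132525911261 8587 [ 496.2 -295.1  131.4   63.5   82.8]
t 5.5333
[0.632 0.    0.456]
[([0.5774, 0.0171, 0.0002], 0.56)] [([0.6357, 0.1192, 0.011], 0.83)] [[([0.5159, 0.3251, 0.0516], 0.82)], []]
0.85 33044 [580.   17.  249.1 160.8  91.2]
t 10.775
[0.632 0.059 0.456]
[([0.5774, 0.0169, 0.0025], 0.6)] [([0.6384, 0.1199, 0.0114], 0.77)] [[([0.5145, 0.3271, 0.0532], 0.89)], [([0.5837, 0.3295, 0.0476], 0.65)]]
0.6 33015 [580.4  15.6 247.9 161.6  90.9]
t 11.725
```

Run:
```python
import cv2,numpy as np
a=cv2.imread("pics/wp0.png")[70:190,260:460]; b=cv2.imread("pics/wj1.png")
cv2.imwrite("pics/comp.png",cv2.resize(a,None,fx=3,fy=3)); cv2.imwrite("pics/jig.png",b)
from h import tri
from scipy.spatial.transform import Rotation as R
k=dict(fx=1,fy=1,cx=0,cy=0)
from plant import cams
m=cams.camera_model("wrist"); m0=dict(m,eye=[.522,-.259,.426]); m1=dict(m,eye=[.522,-.329,.426])
print(tri([(m0,[356.92,127.44]),(m1,[286.83,127.26])]))
```

```text
[ 0.49680418 -0.29447649  0.01626256]
```

View pics/comp.png

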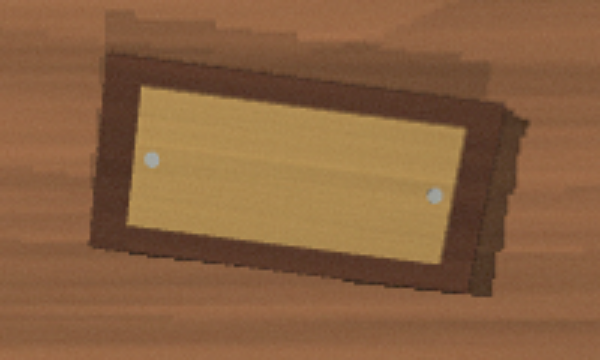

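View pics/jig.png

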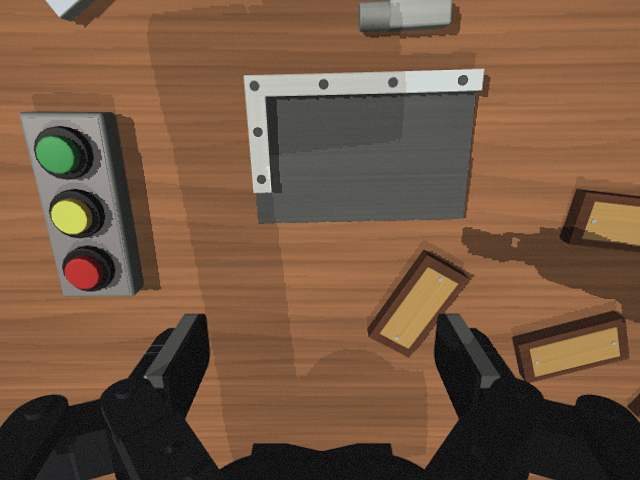

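The crop shows the chosen plaque brass up with a dark wooden rim. Its mid height triangulates to 16 mm, which fits a 21 mm slab. In the wrist picture the fence corner is at about (266,96), the long fence's inner edge runs to (482,90), and the buttons are green (57,153), yellow (72,215) and red (84,270). Now I'll grasp the plaque and place it short of the fences.

Run:
```python
from h import *
m=cams.camera_model("wrist"); p=on_z(m,[[266,96],[482,90],[271,192]],.026)[:,:2]; print(np.round(p,4), np.degrees(np.arctan2(*( (p[1]-p[0])[::-1])))+180, np.degrees(np.arctan2(*((p[0]-p[2])[::-1]))))
th=np.radians(1.2); C=np.array([.637,.119])
Rj=np.array([[np.cos(th),-np.sin(th)],[np.sin(th),np.cos(th)]])
yaw=np.radians(83-180)
env.move_ptp([.4964,-.295,.10],DOWN(yaw)); print(readout.read_time_s())
print(env.move_straight([.4964,-.295,.026],stop_force=8))
env.grab(30); print("w",readout.read_width(),readout.read_tcp_pos(),readout.read_time_s())
env.move_straight([.4964,-.295,.10]); print("w",readout.read_width(),readout.read_grasp_force())
t=C+Rj@np.array([-63,-80])/1000
env.move_ptp([*t,.10],DOWN(th-np.pi/2)); env.sleep(.2)
print(readout.read_time_s(),t)
m,im=snap("held")
```

```text
[[ 0.6366  0.1166]
 [ 0.6417 -0.1027]
 [ 0.537   0.1158]] 91.3286740099449 0.4602354116573107
13.2417
False
w 0.0002385094795107739 [ 0.49633027 -0.29501741  0.0259465 ] 14.65
w -3.580053105096862e-05 0.0
16.7833 [0.57568921 0.03769817]
```

View pics/held.png

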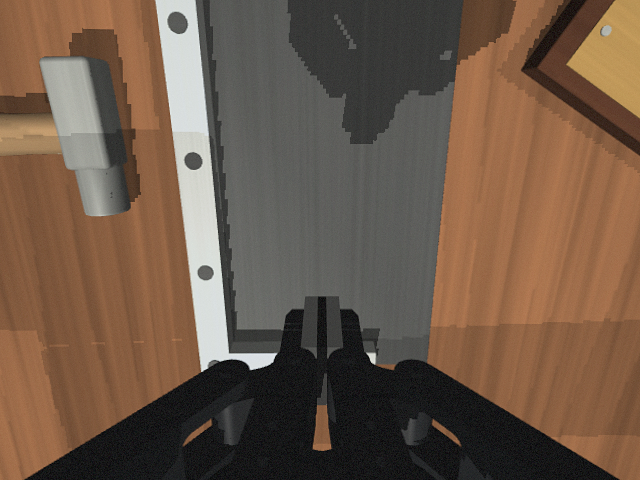

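The picture shows the fingers shut on nothing: the grasp failed. I'll check where the plaque is now.

Run:
```python
from h import *
env.release()
print("w",readout.read_width())
im=cams.camera("top"); print([(np.round(d["centre"],3).tolist(),round(d["conf"],2)) for d in models.place_of("top","plaque_top")])
s=cams.camera("side")
a=cv2.resize(im[200:380,300:540],(640,480)); cv2.imwrite("pics/after.png",a[:,:,::-1])
```

```text
w 0.08524530022549652
[([0.495, -0.295, 0.022], 0.79), ([0.329, -0.264, 0.024], 0.77), ([0.495, -0.297, 0.0], 0.65), ([0.221, -0.437, 0.021], 0.56)]
```

View pics/after.png

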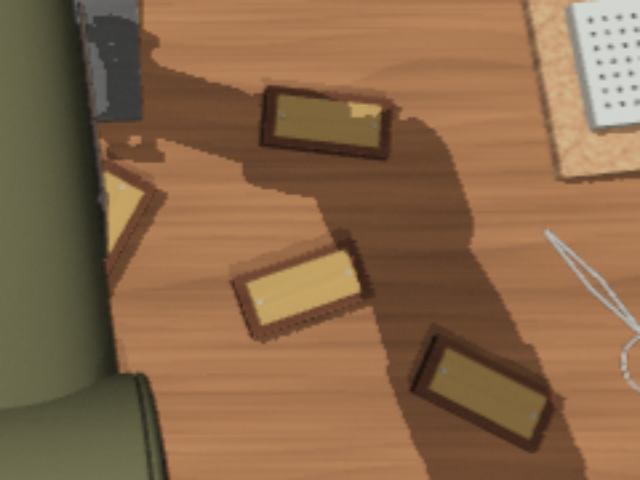

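The plaque at (0.495, -0.295) has not moved, so the fingers closed above it. I'll go lower this time, feeling for the bench, and check the width before lifting.

Run:
```python
from h import *
yaw=np.radians(83-180)
env.move_ptp([.4960,-.295,.08],DOWN(yaw)); env.move_straight([.496,-.295,.028])
print(env.move_straight([.496,-.295,.004],max_speed=.03,stop_force=4)); z=readout.read_tcp_pos()[2]; print(z,readout.read_ft_force())
env.move_straight([.496,-.295,max(z+.006,.008)],max_speed=.05)
env.grab(25); print("w",readout.read_width(),readout.read_grasp_force(),readout.read_tcp_pos(),readout.read_ft_force(),readout.read_time_s())
snap("g2")
```

```text
False
0.004090479381115009 [0.5819893  0.37896988 0.27650306]
w 8.048319666204862e-05 0.0 [ 0.49599155 -0.29497774  0.01006825] [0.5201651  0.8073457  0.35517851] 21.55
```

View pics/g2.png

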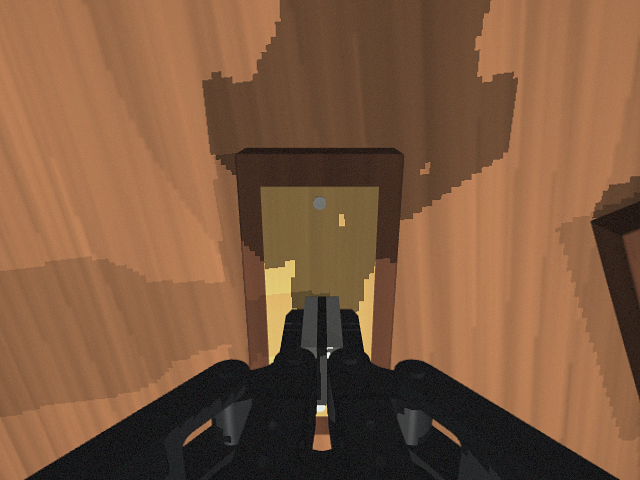

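The tips are shut above the brass at (322,297) although the reported TCP is only 10 mm up, so the tips stand higher than stated. I'll compute their true height from the camera ray and by touch.

Run:
```python
from h import *
m=cams.camera_model("wrist"); e,d=ray(m,[[322,297]]); d=d[0]
t=np.array(readout.read_tcp_pos()); f=(e-t)[:2]; f/=np.linalg.norm(f); print(e-t,readout.read_tool_rot())
for o in (-.011,0,.011):
    s=((t[:2]+o*f-e[:2])@f)/(d[:2]@f); print(o,(e+s*d))
print(env.ik(t.tolist(),DOWN(np.radians(-97))),readout.read_joint_pos(),readout.read_joint_efforts())
# touch the brass with shut fingers
print(env.move_straight([t[0],t[1],-.025],max_speed=.02,stop_force=3)); print(readout.read_tcp_pos(),readout.read_ft_force(),readout.read_time_s())
```

```text
[-0.01121108 -0.08234775  0.15586203] [-3.14155794e+00 -3.03302051e-05 -1.69296807e+00]
-0.011 [ 0.49621995 -0.28394905 -0.01367873]
0 [ 0.49488801 -0.29486919  0.00731985]
0.011 [ 0.49355608 -0.30578933  0.02831844]
[-0.53656226  0.43557262 -0.38115527  0.75406844  0.         -1.98518554] [-5.36554044e-01  4.35539770e-01 -3.81208357e-01  7.54004209e-01
 -1.37851650e-05 -1.98517863e+00] [ 2.86526711e-04 -5.49148750e+01  2.76421952e+01  1.53303667e-03
  1.12195846e-04  4.37551051e-06]
True
[ 0.49611247 -0.29505795  0.00697669] [-0.89761705  0.10477491  5.56192094] 22.125
```

Touch settles it: the shut tips meet the 21 mm brass at TCP z = 7 mm, so they really end about 14 mm above the TCP reading. I'll regrasp with that correction.

```bash
cat >> h.py <<'E'
TIP=.014  # shut tips' height = TCP z + TIP (measured by touch); open: about 13 mm more
th=np.radians(1.2); C=np.array([.637,.119])
Rj=np.array([[np.cos(th),-np.sin(th)],[np.sin(th),np.cos(th)]])
def J(x,y): return C+Rj@np.array([x,y])   # corner frame -> world
E
python3 - <<'E'
from h import *
x,y=.4962,-.295
env.move_straight([x,y,.02],max_speed=.1); env.release()
print(env.move_straight([x,y,-.015],max_speed=.06,stop_force=6),readout.read_tcp_pos(),readout.read_ft_force())
env.grab(30); w=readout.read_width(); print("w",w,readout.read_grasp_force(),readout.read_ft_force(),readout.read_time_s())
if w>.05:
    env.move_straight([x,y,.05]); print("w",readout.read_width(),readout.read_grasp_force())
    env.move_ptp([*J(-.063,-.080),.05],DOWN(th-np.pi/2)); print("w",readout.read_width(),readout.read_time_s())
    snap("held2")
E
```

```text
False [ 0.49623326 -0.29502116 -0.01507303] [-0.40080628  0.33228557  0.53274049]
w 0.061166924256161055 33.59660625457764 [0.98794241 0.42408411 4.13260339] 24.275
w 0.06153503004579979 33.124287128448486
w 0.06168018937378351 26.15
```

The plaque is held (61.5 mm). Now I'll lower it, release and look.

Run:
```python
from h import *
x,y=J(-.063,-.080)
env.move_straight([x,y,.003],max_speed=.1)
print(env.move_straight([x,y,-.006],max_speed=.03,stop_force=4),readout.read_tcp_pos(),readout.read_ft_force())
env.release(); env.move_straight([x,y,.07],max_speed=.2)
# go to the x-push start height, fingers along the fence, well above
x,y=J(-.15,-.080)
env.move_ptp([x,y,.10],DOWN(th)); env.sleep(.2); snap("placed"); print(readout.read_time_s(),readout.read_joint_pos())
print(places("plaque_top"),places("corner"))
```

```text
True [ 0.57709989  0.03775478 -0.00258605] [0.05675098 0.48501611 4.36478418]
29.6333 [ 7.32588834e-02  1.92861095e-01 -4.88280216e-01  8.89826269e-01
  6.15040604e-06 -3.08902983e+00]
[([0.5779, 0.0305, 0.0316], 0.92), ([0.39, -0.0579, 0.0187], 0.57)] []
```

View pics/placed.png

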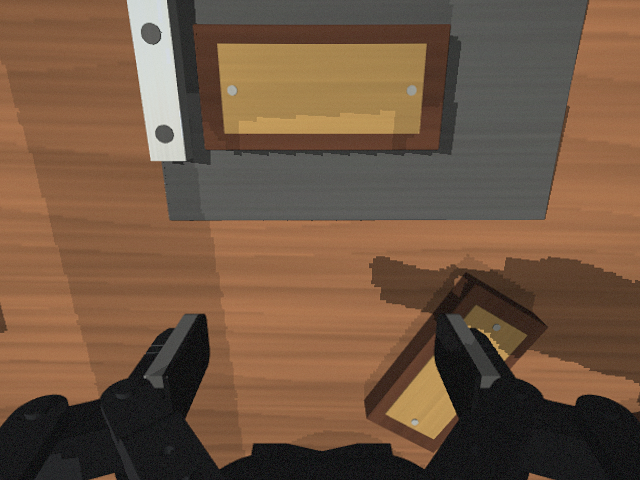

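The plaque lies flat on the plate, brass up, its left end near (197,90), parallel to the fences and clear of both. Now the pushes: along x with both open fingers, along y with shut fingers, then along x again.

```bash
cat >> h.py <<'E'
def go(x,y,z,v=.15,stop=None):
    r=env.move_straight([*J(x,y),z],max_speed=v,stop_force=stop); 
    if stop:
        p=np.array(readout.read_tcp_pos()); print(r,np.round(Rj.T@(p[:2]-C),4),round(p[2],4),np.round(readout.read_ft_force(),1),round(readout.read_time_s(),1))
    return r
E
python3 - <<'E'
from h import *
go(-.125,-.08,.06,.2); go(-.125,-.08,-.009,.08,6)
go(-.085,-.08,-.009,.08,8) or go(-.055,-.08,-.009,.04,8)
go(-.095,-.08,-.009,.1); go(-.095,-.08,.06,.2)
env.grab(20)
go(-.031,-.19,.06,.25); go(-.031,-.19,.004,.1,6)
go(-.031,-.155,.004,.08,8) or go(-.031,-.125,.004,.04,8)
go(-.031,-.17,.004,.1); go(-.031,-.17,.06,.2)
print(readout.read_time_s())
m,im=snap("pushed"); print(places("plaque_top"))
E
```

```text
False [-0.1245 -0.08  ] -0.0086 [ 0.3 -1.2 -0.5] 31.1
False [-0.0852 -0.08  ] -0.0091 [-0.3  0.5  0.7] 31.8
True [-0.0732 -0.0801] -0.0098 [ 0.2  0.1 -1.3] 32.2Traceback (most recent call last):
  File "<stdin>", line 6, in <module>
  File "h.py", line 32, in go
    r=env.move_straight([*J(x,y),z],max_speed=v,stop_force=stop);
plant.PlanningError: the arm cannot follow that straight line within its joint ranges
```

The x push is seated: it stopped with the TCP at -0.0732, as predicted for flush. Only a wrist joint limit blocked the next line, so I'll use a quarter-turned tool for the rest.

Run:
```python
from h import *
Y=DOWN(th-np.pi/2)
print(readout.read_time_s(),readout.read_width())
env.move_ptp([*J(-.031,-.175),.06],Y); go(-.031,-.175,.004,.1,6)
go(-.031,-.15,.004,.08,8) or go(-.031,-.12,.004,.04,8)
go(-.031,-.165,.004,.1); go(-.031,-.165,.05,.2)
go(-.10,-.065,.05,.25); go(-.10,-.065,.004,.1,6)
go(-.06,-.065,.004,.04,8)
go(-.10,-.065,.004,.1); go(-.10,-.065,.09,.2)
print(readout.read_time_s())
m,im=snap("pushed"); print(places("plaque_top"))
```

```text
33.8667 -0.00014610680602052302
False [-0.0307 -0.175 ] 0.0043 [ 0.2 -0.7  0.4] 35.9
False [-0.0308 -0.1491] 0.0043 [ 0.3  0.4 -0.3] 36.3
True [-0.031 -0.143] 0.0038 [ 0.3 -1.9  1.7] 36.7
False [-0.0997 -0.0654] 0.004 [ 0.6 -0.3 -0.5] 38.7
True [-0.0755 -0.065 ] 0.0034 [0.1 0.9 0.1] 39.4
40.3417
[([0.6083, 0.0483, 0.0328], 0.95), ([0.3909, -0.0588, 0.0234], 0.9)]
```

View pics/pushed.png

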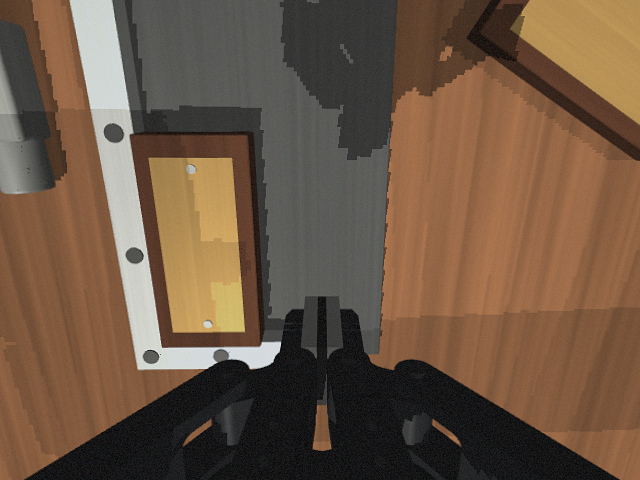

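The picture shows the plaque against the long fence (left edge running from (131,135) to (163,347)) and its end at the short fence (row 347). I'll confirm with one firmer y push, then press yellow and then green if it did not move.

Run:
```python
from h import *
import sys
Y=DOWN(th-np.pi/2)
go(-.10,-.165,.05,.25); go(-.031,-.165,.05,.25); go(-.031,-.165,.004,.12); go(-.031,-.150,.004,.08)
r=go(-.031,-.125,.004,.03,14); p=Rj.T@(np.array(readout.read_tcp_pos())[:2]-C)
go(-.031,-.16,.004,.12); go(-.031,-.16,.075,.25)
if not r or abs(p[1]+.1425)>.0015: sys.exit("check")
for n,(x,y) in (("yellow",(.5155,.327)),("green",(.5825,.327))):
    env.move_ptp([x,y,.06],Y); env.move_straight([x,y,.042],max_speed=.1)
    r=env.move_straight([x,y,.018],max_speed=.03,stop_force=10)
    print(n,r,np.round(readout.read_tcp_pos(),4),np.round(readout.read_ft_force(),1),readout.read_time_s())
    env.sleep(.12); env.move_straight([x,y,.065],max_speed=.12); env.sleep(.1)
print(readout.read_time_s())
```

```text
True [-0.0312 -0.1432] 0.0038 [ 0.6 -1.8  0.7] 42.8
yellow True [0.5164 0.3273 0.0329] [-0.8 -1.5  7.7] 45.7417
green True [0.583  0.3275 0.033 ] [-0.8 -1.7  7.3] 47.5667
48.2083
```

Both presses ended with a steady force above 7 N. The spring takes only 5 N at full travel, so both buttons bottomed out. The plaque did not shift under the firmer push. Handing in.

Run:
```python
from h import *
env.move_straight([.583,.327,.11],max_speed=.15); print(env.finish_job(),readout.read_time_s())
```

```text
the job is handed in; nothing more can be done
the job is handed in; nothing more can be done
```

I pushed the plaque home against both fences and let go, pressed and released yellow then green, and handed the job in at about 49 s; no verdict came back, so success rests on my own force and camera checks.

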